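# Wind the dwell timer, then hold the gluing press

### The job

Fresh abrasive paper has been glued to the sanding block in the little green press. First wind the dwell timer beside it: turn its brass wing key clockwise, a part turn at a time, until the red pointer stands in the green sector, and let go of it. Then with the fingertips push the black palm knob of the press straight down about 16 mm, so that the green band on its stem is at the top of the brass collar and the red band above it stays out, and keep holding it there: finish while still holding the knob down, with the block still in its nest and the things around left alone.

Things in the scene. Friction and masses are not known exactly. Their poses are not given: they have to be found in the camera images.
- press: Small green gluing press, fixed: base 125 x 120 mm, cork bed with aluminium nest, column at the back, arm with a brass guide collar over the nest (collar top 129 mm up). Origin on the bench surface (z = 0) under the plunger's axis; z up, x to the column at the back, whose far side is 65 mm from that axis. It and the timer, about 0.25 to 0.4 m apart, may change places between runs.
- knob_top (a point): Centre of the top of the press's black palm knob, which is flat over a diameter of about 40 mm (knob 52 mm across, 22 mm tall). At rest it is 182 mm above the bench; it moves straight down with the plunger.
- plunger (a joint): Travel of the sprung plunger in m: 0 at rest, growing downwards, stop at 0.026; it springs back when let go. The green band on the stem enters the collar from 0.013 to 0.019 (wanted: about 0.016), the red band above it after that. Push needed: about 4 N to start, 250 N/m more; from 0.008 on, where the foot meets the block, 1 N and 600 N/m besides: about 14 N at 0.016, 16 N at 0.019.
- foot: Aluminium pressure foot 28 x 60 x 9 mm on the lower end of the plunger, sprung inside it; origin at the centre of its underside. At rest it is 8 mm above the sanding block.
- sanding_block: Loose beech sanding block 35 x 86 x 27 mm with orange paper, lying in the nest of the press under the foot, long side along the press's y axis; origin at the centre of its underside. Need not be handled.
- timer: Grey dwell timer, fixed to the bench: housing 100 x 100 mm with a round white dial 94 mm across on top, whose face is 54 mm above the bench. Origin on the bench surface (z = 0) under the key's axis; z up, x to its back. A green sector lies on the far half of the dial.
- key_grip (a point): Centre of the wing of the brass key, on its turning axis, 80 mm above the bench. The wing is an upright plate 42 mm long, 10 mm thick, 30 mm tall (65 to 95 mm above the bench), clear all round above the dial. The point turns with the key: x axis along the wing (the red pointer near the dial points to -x), y across its thickness, z up.
- key (a joint): Angle of the timer key in rad, growing clockwise seen from above. At 0 the red pointer points to the timer's front (-x of timer), at pi to its back. Starts at 0.3 to 0.9; stop at 4.2. The green sector runs from 2.4 to 3.4. It takes about 0.1 N m to turn and stays where it is left, though it can be turned back.
- wax_mid (a point): Yellow block of beeswax, 38 x 55 x 22 mm, loose bystander; its centre.
- red_bottle_mid (a point): Small red bottle with black cap, 34 mm across, 72 mm tall, loose bystander; its centre.
- thread_mid (a point): Standing wooden spool of white thread, 66 x 57 mm, 61 mm tall, loose bystander; its centre.
- tape_mid (a point): Roll of paper tape lying flat, 105 mm across, 26 mm tall, loose bystander; its centre.
There are look-alikes about, which are no part of the job. Leave any purple look-alike of the sanding_block alone.

How it is judged:
By the outcome, as a careful person would: the job done as asked, in the order asked, and still so for the second after the job is handed in, while the arm keeps its last pose, push and grip.
It also fails if it takes over 54 s, if anything falls off the work surface, if the arm or the gripper's body presses on something with over 40 N, if the wrist force passes 120 N, or if a joint passes its speed limit or range.

### The arm

A 6-joint arm with a two-finger parallel gripper is mounted at the origin on the work surface; the furniture and walls round the work are solid. World frame = base frame: x ahead of the robot, y to its left, z up, the work surface at z = 0. Lengths are in mm, angles in rad, forces in N, time in s.
With the tool pointing down it reaches from about 350 to 975 mm from the base axis. Payload 17.4 kg.
Tool frame: the origin (TCP) lies at the very end of the fingers, on their centre line; the grasp point (between the pads) lies 19 mm behind it; z points along the fingers, y is the line along which they close (so a half turn about z gives the same grasp; the last joint's range is limited). The gripper opens to 85 mm and grips with 20 to 120 N. Pads are 22 mm wide; open, the fingers measure 114 mm over their backs; the gripper's body (76 mm by 85 mm) begins 54 mm behind the grasp point. The pads swing forward as they close: fully open they stand 13 mm farther back than shut.
Start: joints at [-1.296, 0.116, 1.442, -0, 1.584, -0.038], TCP at [207.704, -642.255, 231.303] pointing down, gripper open.
Joint ranges: [-2.83, 2.83], [-0.83, 2.19], [0.07, 2.5], [-1.14, 4.28], [0.01, 3], [-2.97, 2.97]. Speed limits (rad/s): [1.89, 1.89, 2.22, 3.14, 3.14, 3.14].

### API

Orientations are given as a unit quaternion [x, y, z, w].
In Python, from plant import r gives the robot as it stands.
- The arm moves only by the tool send_rows, never from a script. Its argument "moves" is a list of rows, each an object with "rot": the turn, a rotation vector about the tool's x, y, z in degrees, a list of three; "xyz": the shift along the tool's x, y, z in m, a list of three; "jaw": the gripper command: -1 is fully open, 1 is shut, values between are in proportion. A call has 1 to 12 rows; each row shifts and turns the commanded pose from where the row before left it, along the tool's axes as they then stand; what a row does not reach is not made up. A row lasts 1/12 s, in which the tool goes at most 41.7 mm and 7.16 degrees, less where a joint would pass 70% of its speed; a pose out of reach is approached as far as the arm can. A call is refused whole if a number of a shift passes 0.0417 or a number of a turn 7.16, either way. A call with a gripper value outside its range is refused whole. The fingers move at their own pace and stop on an object; the grip force is fixed at half the most. Time passes only in rows, so rows that do not move let the fingers close. It gives the time, the measured TCP pose, the force, the opening and the grip force at its end, in the units of the state.
- r.get_state(): the state, without advancing time (a new reading comes with each control period).
- r.capture(name): name is "scene" or "top"; returns a dict with "pixels" (420x560x3 uint8, red, green, blue), "fovy" (degrees; the focal length in pixels is half the picture's height over the tangent of half this angle, whatever the lens; pixels are square), "cx", "cy" (the principal point, pixels), "k1" (the pictures are not rectified: a ray, as slopes to the right and down, at radius r is drawn at 1 + k1 r^2 times it, then the intrinsics apply), "rvec" (rotation vector, rad) and "tvec" (3), from world to camera coordinates, as OpenCV has them. Camera axes: x right, y down, z forward; pixel columns grow to the right and rows downward; lengths in mm; the calibration is good to about 2 mm. A picture is of the moment at which its call begins. There is no depth.
- r.finish_job(): hands the job in; it is judged then, once.
The state is a dict: "t": time; "q": joint angles; "joint_vel": joint speeds; "tau": joint torques, N m; "tcp_pos": TCP position; "tool_rot": TCP orientation; "contact_force": force on the tool from outside, world axes, zero at the start; "wrist_torque": the same for the moment, N m; "grip_width": finger opening in mm; "finger_force": force on a finger pad.
Only numpy, scipy, OpenCV 4.12 (cv2) and the standard library are available. Lean on these libraries where they do the work, as an engineer would, in place of code of your own. Each camera call takes 0.05 s, during which the arm holds its last target. There are 200 camera calls.

## Working session

There is one attempt and no reset: what is moved stays moved. The work goes in short steps, Python scripts to look and compute and a tool call to move; the robot and the scene stay as the last step left them, time stands still between calls to the robot, and variables do not carry over. Pictures are saved under pics/ and viewed, at most 10 in all, crops included, and the job is handed in when it is done.

Besides the shell and the picture viewer there is one more tool, called after "Request:" by a JSON object that holds its "method" and its "body". send_rows: Moves the arm, as the interface text tells. Its arguments: {"type":"object","properties":{"moves":{"type":"array"}},"required":["moves"]}

```bash
mkdir -p pics; cat > h.py <<'E'
import numpy as np,cv2
from plant import r
def save(n,name):
    c=r.capture(n); cv2.imwrite(f'pics/{name}.png',c['pixels'][:,:,::-1]); np.save(f'pics/{name}.npy',{k:v for k,v in c.items()},allow_pickle=True); return c
def load(name): return np.load(f'pics/{name}.npy',allow_pickle=True).item()
def K(c):
    f=210/np.tan(np.radians(c['fovy'])/2); return np.array([[f,0,c['cx']],[0,f,c['cy']],[0,0,1.]]),np.array([c['k1'],0,0,0,0.])
def proj(c,P):
    k,d=K(c); return cv2.projectPoints(np.array(P,float).reshape(-1,1,3),np.array(c['rvec'],float),np.array(c['tvec'],float),k,d)[0].reshape(-1,2)
def atz(c,uv,z):
    k,d=K(c); n=cv2.undistortPointsIter(np.array(uv,float).reshape(-1,1,2),k,d,None,None,(3,50,1e-9)).reshape(-1,2)
    R=cv2.Rodrigues(np.array(c['rvec'],float))[0]; o=-R.T@np.array(c['tvec'],float).ravel()
    D=np.c_[n,np.ones(len(n))]@R; return o+D*((z-o[2])/D[:,2])[:,None]
E
python3 -c "
from h import *
for n in ('scene','top'):
    c=save(n,n+'0'); R=cv2.Rodrigues(np.array(c['rvec'],float))[0]; print(n,c['fovy'],c['k1'],-R.T@np.array(c['tvec']).ravel())
print(r.get_state())"
```

```text
scene 56.39231138529219 -0.033615922123852636 [308.45683216 661.55581996 840.58752391]
top 56.12214344759325 0.00131884012390575 [ 424.73844366  117.32451507 1000.74385469]
{'t': 0.1, 'q': array([-1.29579317e+00,  1.16433410e-01,  1.44221186e+00,  2.64170961e-05,
        1.58399942e+00, -3.77848821e-02]), 'joint_vel': array([ 0.00034236, -0.00086336, -0.00162027,  0.0004206 , -0.00094381,
       -0.00166228]), 'tau': array([ 2.49284392e-03, -7.33663416e+01, -6.33788252e+01,  3.69495342e-05,
        5.16697706e-03,  1.08375576e-05]), 'tcp_pos': array([ 207.66676159, -642.07663564,  230.63078512]), 'tool_rot': array([ 9.87795199e-01,  1.55757399e-01, -4.91300569e-05, -5.23888445e-04]), 'contact_force': array([ 0.10045127,  0.38220954, -0.44135116]), 'wrist_torque': array([-0.02013512,  0.03839708, -0.02477575]), 'finger_force': 0.0, 'grip_width': 85.39733584657098}
```

View pics/scene0.png

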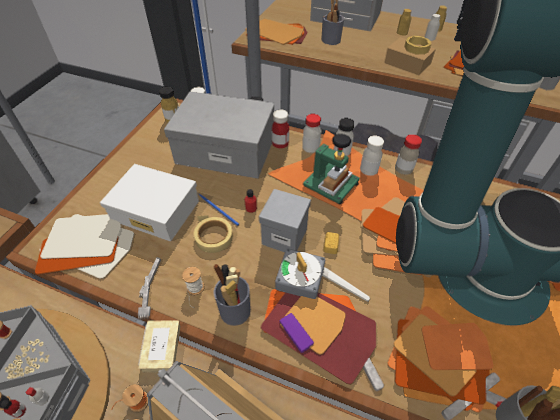

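View pics/top0.png

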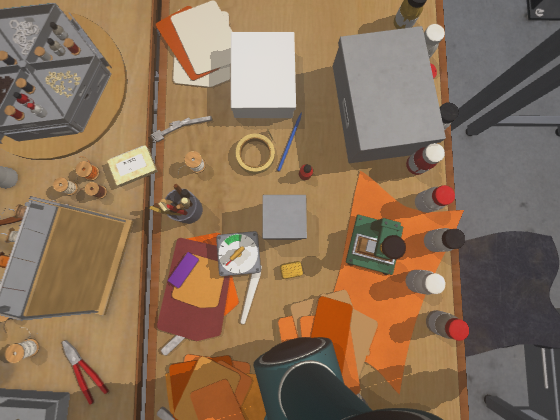

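The scene view shows the press at about (335,165) and the timer at (302,270). The top view shows the press at (375,245) with its knob at (393,246), and the timer at (239,254). A tall grey box stands between them. I'll zoom in on both.

```bash
python3 -c "
from h import *
t=load('top0');s=load('scene0')
def crop(c,x,y,w,h,k): return cv2.resize(c['pixels'][y:y+h,x:x+w,::-1],None,fx=k,fy=k,interpolation=cv2.INTER_CUBIC)
a=np.hstack([crop(t,210,225,60,60,6.5),crop(t,340,205,75,75,5.2)])
b=np.hstack([crop(s,270,240,65,60,6),crop(s,295,125,65,80,4.5)]) if 0 else np.hstack([crop(s,270,240,60,60,3.5),crop(s,300,130,60,60,3.5)])
cv2.imwrite('pics/z.png',np.vstack([a,cv2.copyMakeBorder(b,0,0,0,a.shape[1]-b.shape[1],cv2.BORDER_CONSTANT)])); print(a.shape,b.shape)
print('timer',atz(t,[[239,254]],54)); print('knob',atz(t,[[393,246]],182)); print('box',atz(t,[[263,195],[306,238]],100))
print(atz(t,[[299,173],[291,270],[182,203]],30))
"
```

```text
(390, 780, 3) (210, 420, 3)
timer [[437.52782761 186.75130148  54.        ]]
knob [[ 451.68706033 -142.6153807   182.        ]]
box [[572.35688917 129.39557485 100.        ]
 [472.90192411  30.87969371 100.        ]]
[[640.10281629  39.8318452   30.        ]
 [398.91554493  61.71375211  30.        ]
 [563.47998249 330.6973707   30.        ]]
```

View pics/z.png

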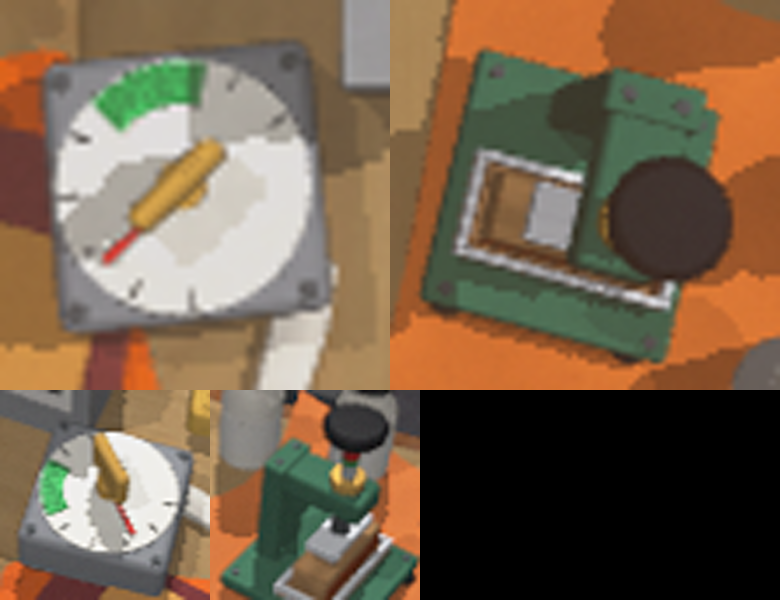

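The zoom shows the timer dial centre at crop pixel (187,190) and the pointer tip at (107,262). The key is at roughly 0.9 and the green sector is at the upper left. The knob centre is at (670,217) in the top crop and (357,427) in the scene crop.

```bash
python3 -c "
from h import *
t=load('top0');s=load('scene0')
T=lambda p:np.array(p)/6.5+[210,225]
c=atz(t,T([[187,190],[45,70],[303,42],[330,303],[68,330]]),54);print(c, c[1:].mean(0))
f=atz(t,T([[107,262],[150,222]]),57);print('ptr',f,np.degrees(np.arctan2(*(f[0]-c[0])[1::-1])))
e=c[1:];x=(e[0]+e[1]-e[2]-e[3]);print('yaw',np.degrees(np.arctan2(x[1],x[0])))
w=atz(t,T([[135,222],[222,145]]),95);print('wingtop',w,w.mean(0))
print('scene dial',atz(s,[[270+108/3.5,240+(492-390)/3.5]],54))
print('knob',atz(t,[[340+280/5.2,205+217/5.2]],179),atz(s,[[342,140.6]],175))
for h in(60,90,100,110,120,140):print(h,proj(s,atz(t,[[263,195.5],[305,195.5],[307,238],[264,238]],h)).round().tolist())
"
```

```text
[[436.98370335 187.29365815  54.        ]
 [480.93282273 239.93229506  54.        ]
 [491.16859882 145.10969295  54.        ]
 [395.99009158 134.82307827  54.        ]
 [386.61272307 229.87386437  54.        ]] [438.67605905 187.43473266  54.        ]
ptr [[411.03526243 215.8052253   57.        ]
 [425.40193321 200.39928887  57.        ]] 132.30539835242374
yaw 6.127945414299075
wingtop [[425.38781449 202.2862876   95.        ]
 [452.11818054 172.16314483  95.        ]] [438.75299752 187.22471622  95.        ]
scene dial [[436.25602953 192.15376245  54.        ]]
knob [[ 450.26292188 -145.28402603  179.        ]] [[ 446.75748554 -144.19352389  175.        ]]
60 [[256.0, 230.0], [271.0, 202.0], [308.0, 212.0], [295.0, 242.0]]
90 [[257.0, 223.0], [272.0, 195.0], [309.0, 205.0], [296.0, 234.0]]
100 [[258.0, 221.0], [273.0, 193.0], [310.0, 203.0], [296.0, 232.0]]
110 [[258.0, 218.0], [273.0, 191.0], [310.0, 200.0], [297.0, 229.0]]
120 [[259.0, 216.0], [274.0, 188.0], [310.0, 198.0], [297.0, 227.0]]
140 [[260.0, 210.0], [275.0, 184.0], [311.0, 193.0], [298.0, 221.0]]
```

Request:
{"method": "send_rows", "body": {"moves": [{"xyz":[0,0,-0.04],"rot":[0,0,-7],"jaw":-1},{"xyz":[0,0,-0.04],"rot":[0,0,-7],"jaw":-1},{"xyz":[0,0,-0.04],"rot":[0,0,-7],"jaw":-1}]}}

```text
t: 0.35
tcp_pos: [207.6, -641.8, 352.1]
tool_rot: [0.942, 0.336, 0.0, -0.001]
contact_force: [0.1, -0.5, 0.3]
grip_width: 85.2
finger_force: 0.0
```

Request:
{"method": "send_rows", "body": {"moves": [{"xyz":[0,0,0],"rot":[0,0,-6.34],"jaw":-1},{"xyz":[0,0,0],"rot":[0,0,-6.34],"jaw":-1},{"xyz":[0,0,0],"rot":[0,0,-6.34],"jaw":-1},{"xyz":[0,0,0],"rot":[0,0,-6.34],"jaw":-1},{"xyz":[0,0,0],"rot":[0,0,-6.34],"jaw":-1},{"xyz":[0,0,0],"rot":[0,0,-6.34],"jaw":-1},{"xyz":[0,0,0],"rot":[0,0,-6.34],"jaw":-1},{"xyz":[0,0,0],"rot":[0,0,-6.34],"jaw":-1},{"xyz":[0.03,0.025,0],"rot":[0,0,0],"jaw":-1},{"xyz":[0.03,0.025,0],"rot":[0,0,0],"jaw":-1},{"xyz":[0.03,0.025,0],"rot":[0,0,0],"jaw":-1},{"xyz":[0.03,0.025,0],"rot":[0,0,0],"jaw":-1}]}}

```text
t: 1.35
tcp_pos: [309.1, -521.5, 350.8]
tool_rot: [0.71, 0.705, 0.0, -0.0]
contact_force: [1.6, -0.4, 1.3]
grip_width: 85.6
finger_force: 0.0
```

Request:
{"method": "send_rows", "body": {"moves": [{"xyz":[0.03,0.025,0],"rot":[0,0,0],"jaw":-1},{"xyz":[0.03,0.025,0],"rot":[0,0,0],"jaw":-1},{"xyz":[0.03,0.025,0],"rot":[0,0,0],"jaw":-1},{"xyz":[0.03,0.025,0],"rot":[0,0,0],"jaw":-1},{"xyz":[0.03,0.025,0],"rot":[0,0,0],"jaw":-1},{"xyz":[0.035,0,0],"rot":[0,0,0],"jaw":-1},{"xyz":[0.035,0,0],"rot":[0,0,0],"jaw":-1},{"xyz":[0.035,0,0],"rot":[0,0,0],"jaw":-1},{"xyz":[0.035,0,0],"rot":[0,0,0],"jaw":-1},{"xyz":[0.035,0,0],"rot":[0,0,0],"jaw":-1},{"xyz":[0.035,0,0],"rot":[0,0,0],"jaw":-1},{"xyz":[0.035,0,0],"rot":[0,0,0],"jaw":-1}]}}

```text
t: 2.35
tcp_pos: [435.4, -127.1, 351.1]
tool_rot: [0.709, 0.705, 0.0, 0.0]
contact_force: [0.6, 0.5, -0.5]
grip_width: 85.0
finger_force: 0.0
```

Request:
{"method": "send_rows", "body": {"moves": [{"xyz":[0.035,0,0],"rot":[0,0,0],"jaw":-1},{"xyz":[0.035,0,0],"rot":[0,0,0],"jaw":-1},{"xyz":[0.035,0,0],"rot":[0,0,0],"jaw":-1},{"xyz":[0.035,0,0],"rot":[0,0,0],"jaw":-1},{"xyz":[0.035,0,0],"rot":[0,0,0],"jaw":-1},{"xyz":[0.035,0,0],"rot":[0,0,0],"jaw":-1},{"xyz":[0.035,0,0],"rot":[0,0,0],"jaw":-1},{"xyz":[0,0,0],"rot":[0,0,0],"jaw":-1}]}}

```text
t: 3.02
tcp_pos: [436.9, 120.9, 350.8]
tool_rot: [0.708, 0.706, 0.0, -0.001]
contact_force: [0.7, -0.3, -0.8]
grip_width: 85.4
finger_force: 0.0
```

Request:
{"method": "send_rows", "body": {"moves": [{"xyz":[0.0335,0.0005,0],"rot":[0,0,0],"jaw":-1},{"xyz":[0.0335,0.0005,0],"rot":[0,0,0],"jaw":-1},{"xyz":[0,0,0],"rot":[0,0,-7],"jaw":-1},{"xyz":[0,0,0],"rot":[0,0,-7],"jaw":-1},{"xyz":[0,0,0],"rot":[0,0,-7],"jaw":-1},{"xyz":[0,0,0],"rot":[0,0,-7],"jaw":-1},{"xyz":[0,0,0],"rot":[0,0,-7],"jaw":-1},{"xyz":[0,0,0],"rot":[0,0,-7],"jaw":-1},{"xyz":[0,0,0.04],"rot":[0,0,0],"jaw":-1},{"xyz":[0,0,0.04],"rot":[0,0,0],"jaw":-1},{"xyz":[0,0,0.04],"rot":[0,0,0],"jaw":-1},{"xyz":[0,0,0.04],"rot":[0,0,0],"jaw":-1}]}}

```text
t: 4.02
tcp_pos: [438.6, 183.0, 189.4]
tool_rot: [0.41, 0.912, 0.0, 0.0]
contact_force: [1.1, -0.0, 0.4]
grip_width: 84.6
finger_force: 0.0
```

Request:
{"method": "send_rows", "body": {"moves": [{"xyz":[0,0,0.03],"rot":[0,0,0],"jaw":-1},{"xyz":[0,0,0.03],"rot":[0,0,0],"jaw":-1},{"xyz":[0,0,0],"rot":[0,0,0],"jaw":-1},{"xyz":[0,0,0],"rot":[0,0,0],"jaw":-1}]}}

```text
t: 4.35
tcp_pos: [438.4, 183.0, 130.9]
tool_rot: [0.41, 0.912, -0.001, -0.001]
contact_force: [-1.1, -0.1, 0.9]
grip_width: 85.6
finger_force: 0.0
```

```bash
python3 -c "
from h import *
s=save('scene','s1');t=save('top','t1')
c=lambda c:cv2.resize(c['pixels'][200:320,200:320,::-1],None,fx=3.3,fy=3.3,interpolation=cv2.INTER_CUBIC)
c2=cv2.resize(s['pixels'][200:320,240:360,::-1],None,fx=3.3,fy=3.3,interpolation=cv2.INTER_CUBIC)
cv2.imwrite('pics/z1.png',np.hstack([c2,c(t)]))
print(r.get_state()['tcp_pos'],r.get_state()['q'])"
```

```text
[439.65478284 183.48958995 133.54865386] [ 3.41827047e-01 -2.89055290e-01  1.97970090e+00 -9.24224493e-06
  1.44872602e+00 -3.84912796e-01]
```

View pics/z1.png

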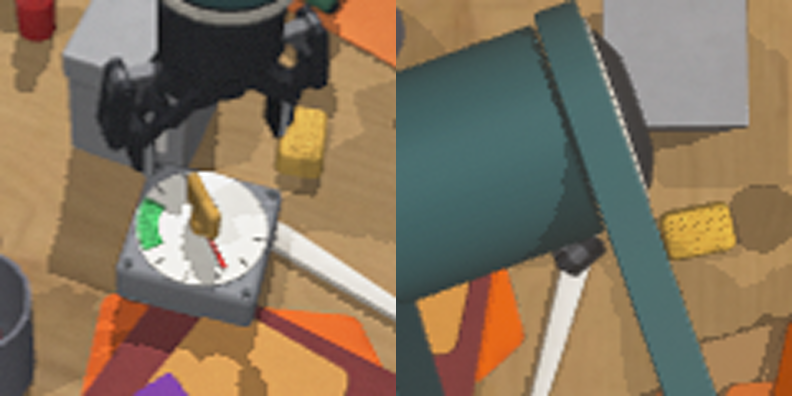

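The scene crop shows the open fingers above the dial, straddling the wing at about (205,205). The top view is hidden by the arm. I'll shift about 5 mm in +y and descend.

Request:
{"method": "send_rows", "body": {"moves": [{"xyz":[0.004,0.003,0],"rot":[0,0,0],"jaw":-1},{"xyz":[0,0,0.012],"rot":[0,0,0],"jaw":-1},{"xyz":[0,0,0.012],"rot":[0,0,0],"jaw":-1},{"xyz":[0,0,0.012],"rot":[0,0,0],"jaw":-1},{"xyz":[0,0,0.01],"rot":[0,0,0],"jaw":-1},{"xyz":[0,0,0.01],"rot":[0,0,0],"jaw":-1},{"xyz":[0,0,0.009],"rot":[0,0,0],"jaw":-1},{"xyz":[0,0,0],"rot":[0,0,0],"jaw":-1}]}}

```text
t: 5.12
tcp_pos: [437.6, 187.9, 63.9]
tool_rot: [0.41, 0.912, -0.001, -0.001]
contact_force: [-0.1, 0.0, -0.0]
grip_width: 85.7
finger_force: 0.0
```

Request:
{"method": "send_rows", "body": {"moves": [{"xyz":[0,0,0],"rot":[0,0,0],"jaw":0.2},{"xyz":[0,0,0],"rot":[0,0,0],"jaw":0.3},{"xyz":[0,0,0],"rot":[0,0,0],"jaw":0.4},{"xyz":[0,0,0],"rot":[0,0,0],"jaw":0.5},{"xyz":[0,0,0],"rot":[0,0,0],"jaw":0.6},{"xyz":[0,0,0],"rot":[0,0,0],"jaw":0.65},{"xyz":[0,0,0],"rot":[0,0,0],"jaw":0.7},{"xyz":[0,0,0],"rot":[0,0,0],"jaw":0.7}]}}

```text
t: 5.78
tcp_pos: [438.5, 188.3, 66.4]
tool_rot: [0.41, 0.912, 0.0, 0.0]
contact_force: [-0.2, -0.0, -1.4]
grip_width: 13.0
finger_force: 0.0
```

Opening is 13 mm with no contact; the wing is 10 mm. Closing gently.

Request:
{"method": "send_rows", "body": {"moves": [{"xyz":[0,0,0],"rot":[0,0,0],"jaw":0.78},{"xyz":[0,0,0],"rot":[0,0,0],"jaw":0.84},{"xyz":[0,0,0],"rot":[0,0,0],"jaw":0.9},{"xyz":[0,0,0],"rot":[0,0,0],"jaw":1},{"xyz":[0,0,0],"rot":[0,0,0],"jaw":1},{"xyz":[0,0,0],"rot":[0,0,0],"jaw":1}]}}

```text
t: 6.28
tcp_pos: [438.3, 188.3, 66.5]
tool_rot: [0.41, 0.912, -0.0, -0.0]
contact_force: [-5.3, -1.7, 5.9]
grip_width: 8.6
finger_force: 58.9
```

Request:
{"method": "send_rows", "body": {"moves": [{"xyz":[0,0,0],"rot":[0,0,5],"jaw":1},{"xyz":[0,0,0],"rot":[0,0,5],"jaw":1},{"xyz":[0,0,0],"rot":[0,0,5],"jaw":1},{"xyz":[0,0,0],"rot":[0,0,5],"jaw":1},{"xyz":[0,0,0],"rot":[0,0,5],"jaw":1},{"xyz":[0,0,0],"rot":[0,0,5],"jaw":1},{"xyz":[0,0,0],"rot":[0,0,0],"jaw":1}]}}

```text
t: 6.87
tcp_pos: [438.3, 188.2, 66.5]
tool_rot: [0.634, 0.773, -0.0, -0.0]
contact_force: [-4.7, -2.7, 5.8]
grip_width: 9.0
finger_force: 59.1
```

```bash
python3 -c "
from h import *
print(r.get_state())"
```

```text
{'t': 6.8667, 'q': array([ 3.52189916e-01, -2.32278894e-01,  2.04697986e+00, -1.02291640e-06,
        1.32735382e+00,  1.54907503e-01]), 'joint_vel': array([-1.67408185e-03, -7.02246730e-04, -9.43760609e-06, -7.02424993e-04,
        1.13710975e-03, -1.34177901e-01]), 'tau': array([-6.79622521e-02, -3.71728241e+01, -5.87341011e+01,  8.37525527e-03,
       -1.57548331e+00,  2.42346726e+00]), 'tcp_pos': array([438.29469043, 188.24589532,  66.46528761]), 'tool_rot': array([ 6.34032543e-01,  7.73306331e-01, -1.99398404e-04, -1.16750937e-04]), 'contact_force': array([-4.6632782 , -2.69175505,  5.76700728]), 'wrist_torque': array([-0.29762919,  0.82343133, -0.07018919]), 'finger_force': 59.062485694885254, 'grip_width': 9.014053324703793}
```

Request:
{"method": "send_rows", "body": {"moves": [{"xyz":[0,0,0],"rot":[0,0,5],"jaw":1},{"xyz":[0,0,0],"rot":[0,0,5],"jaw":1},{"xyz":[0,0,0],"rot":[0,0,5],"jaw":1},{"xyz":[0,0,0],"rot":[0,0,5],"jaw":1},{"xyz":[0,0,0],"rot":[0,0,5],"jaw":1},{"xyz":[0,0,0],"rot":[0,0,5],"jaw":1},{"xyz":[0,0,0],"rot":[0,0,5],"jaw":1},{"xyz":[0,0,0],"rot":[0,0,5],"jaw":1},{"xyz":[0,0,0],"rot":[0,0,0],"jaw":1}]}}

```text
t: 7.62
tcp_pos: [438.2, 188.2, 66.5]
tool_rot: [0.86, 0.51, -0.0, -0.0]
contact_force: [-5.6, -1.3, 6.4]
grip_width: 9.2
finger_force: 59.1
```

Request:
{"method": "send_rows", "body": {"moves": [{"xyz":[0,0,0],"rot":[0,0,5],"jaw":1},{"xyz":[0,0,0],"rot":[0,0,5],"jaw":1},{"xyz":[0,0,0],"rot":[0,0,5],"jaw":1},{"xyz":[0,0,0],"rot":[0,0,5],"jaw":1},{"xyz":[0,0,0],"rot":[0,0,5],"jaw":1},{"xyz":[0,0,0],"rot":[0,0,5],"jaw":1},{"xyz":[0,0,0],"rot":[0,0,5],"jaw":1},{"xyz":[0,0,0],"rot":[0,0,5],"jaw":1},{"xyz":[0,0,0],"rot":[0,0,0],"jaw":1},{"xyz":[0,0,0],"rot":[0,0,0],"jaw":1}]}}

```text
t: 8.45
tcp_pos: [438.2, 188.3, 66.4]
tool_rot: [0.982, 0.187, -0.0, -0.0]
contact_force: [-6.7, -2.2, 6.2]
grip_width: 9.1
finger_force: 59.2
```

```bash
python3 -c "
from h import *
s=save('scene','s2')
cv2.imwrite('pics/z2.png',cv2.resize(s['pixels'][200:320,240:360,::-1],None,fx=4,fy=4,interpolation=cv2.INTER_CUBIC))
print(r.get_state())"
```

```text
{'t': 8.5, 'q': array([ 3.52212534e-01, -2.32290173e-01,  2.04702866e+00,  1.52556559e-04,
        1.32757319e+00,  1.54545164e+00]), 'joint_vel': array([ 1.06976738e-03, -1.58185709e-03, -8.17136171e-05, -8.53303475e-04,
        2.82524070e-05, -5.91547749e-03]), 'tau': array([ -0.49558025, -36.92546725, -58.89038086,  -0.2002085 ,
        -1.89955138,   0.12052924]), 'tcp_pos': array([438.19288418, 188.26596288,  66.44228916]), 'tool_rot': array([ 9.82237559e-01,  1.87641262e-01, -3.66770122e-04, -1.45441804e-05]), 'contact_force': array([-6.12640887, -2.0462438 ,  6.63936323]), 'wrist_torque': array([-0.29954412,  1.12826606,  0.04421977]), 'finger_force': 59.167158007621765, 'grip_width': 8.829392135161541}
```

View pics/z2.png

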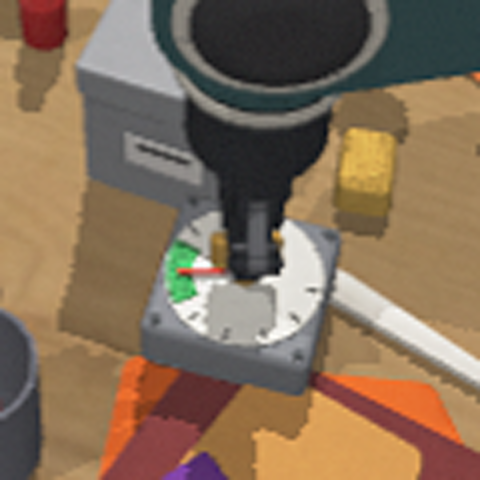

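The pointer tip at (180,270) is in the middle of the green sector. I'll open part-way and lift off.

Request:
{"method": "send_rows", "body": {"moves": [{"xyz":[0,0,0],"rot":[0,0,0],"jaw":0.7},{"xyz":[0,0,0],"rot":[0,0,0],"jaw":0.5},{"xyz":[0,0,0],"rot":[0,0,0],"jaw":0.3},{"xyz":[0,0,0],"rot":[0,0,0],"jaw":0.3},{"xyz":[0,0,0],"rot":[0,0,0],"jaw":0.3},{"xyz":[0,0,-0.02],"rot":[0,0,0],"jaw":0.3},{"xyz":[0,0,-0.03],"rot":[0,0,0],"jaw":0.3},{"xyz":[0,0,-0.035],"rot":[0,0,0],"jaw":0.3},{"xyz":[0,0,-0.04],"rot":[0,0,0],"jaw":0.3},{"xyz":[0,0,-0.04],"rot":[0,0,0],"jaw":0.3},{"xyz":[0,0,-0.04],"rot":[0,0,0],"jaw":0.6},{"xyz":[0,0,0],"rot":[0,0,0],"jaw":1}]}}

```text
t: 9.5
tcp_pos: [439.8, 188.8, 279.6]
tool_rot: [0.982, 0.188, 0.005, -0.001]
contact_force: [0.2, 0.7, 1.6]
grip_width: 6.8
finger_force: 0.0
```

Request:
{"method": "send_rows", "body": {"moves": [{"xyz":[0,0,0],"rot":[0,0,7.15],"jaw":1},{"xyz":[0,0,0],"rot":[0,0,7.15],"jaw":1},{"xyz":[0,0,0],"rot":[0,0,7.15],"jaw":1},{"xyz":[0.01,0.03,0],"rot":[0,0,0],"jaw":1},{"xyz":[0,0.033,0],"rot":[0,0,0],"jaw":1},{"xyz":[0,0.033,0],"rot":[0,0,0],"jaw":1},{"xyz":[0,0.033,0],"rot":[0,0,0],"jaw":1},{"xyz":[0,0.033,0],"rot":[0,0,0],"jaw":1},{"xyz":[0,0.033,0],"rot":[0,0,0],"jaw":1},{"xyz":[0,0.033,0],"rot":[0,0,0],"jaw":1},{"xyz":[0,0.033,0],"rot":[0,0,0],"jaw":1},{"xyz":[0,0.033,0],"rot":[0,0,0],"jaw":1}]}}

```text
t: 10.5
tcp_pos: [449.1, -107.3, 271.4]
tool_rot: [1.0, 0.002, 0.0, 0.0]
contact_force: [0.9, 0.9, -0.0]
grip_width: 0.1
finger_force: 0.0
```

Request:
{"method": "send_rows", "body": {"moves": [{"xyz":[0,0.033,0],"rot":[0,0,0],"jaw":1},{"xyz":[0,0,0.03],"rot":[0,0,0],"jaw":1},{"xyz":[0,0,0.03],"rot":[0,0,0],"jaw":1},{"xyz":[0,0,0],"rot":[0,0,0],"jaw":1},{"xyz":[0,0,0],"rot":[0,0,0],"jaw":1}]}}

```text
t: 10.92
tcp_pos: [449.1, -138.5, 210.8]
tool_rot: [1.0, 0.002, -0.001, -0.0]
contact_force: [-0.0, 0.5, 0.9]
grip_width: -0.1
finger_force: 0.0
```

```bash
python3 -c "
from h import *
s=save('scene','s3');t=save('top','t3')
c=lambda c,x,y:cv2.resize(c['pixels'][y:y+100,x:x+100,::-1],None,fx=3.9,fy=3.9,interpolation=cv2.INTER_CUBIC)
cv2.imwrite('pics/z3.png',np.hstack([c(s,290,110),c(t,190,205)]))
p=r.get_state()['tcp_pos'];print(p,r.get_state()['tool_rot'],(proj(s,p)-[290,110])*3.9, (proj(s,[[450,-145,182]])-[290,110])*3.9)"
```

```text
[ 450.04078436 -138.55625134  213.20396701] [9.99997719e-01 1.94656422e-03 8.21275155e-04 3.13181630e-04] [[202.88648155  77.6974014 ]] [[199.73858992 109.30857243]]
```

View pics/z3.png

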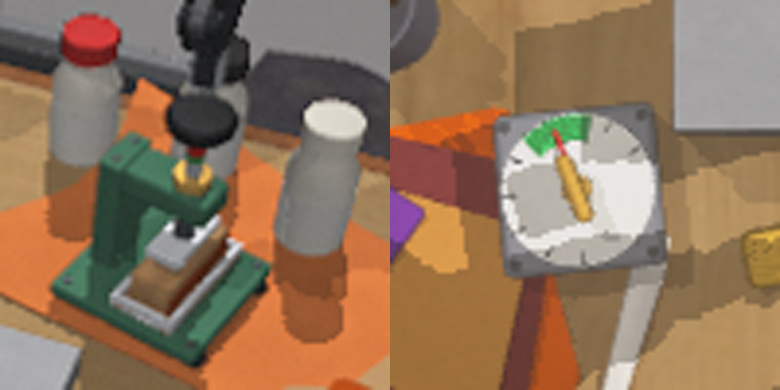

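The timer pointer at (558,140) stays in the green sector after release. The fingertips at (203,82) are just above the knob centre at (202,115). I'll move 6 mm in −y and approach.

Request:
{"method": "send_rows", "body": {"moves": [{"xyz":[0,0.0065,0],"rot":[0,0,0],"jaw":1},{"xyz":[0,0,0.01],"rot":[0,0,0],"jaw":1},{"xyz":[0,0,0.01],"rot":[0,0,0],"jaw":1},{"xyz":[0,0,0.004],"rot":[0,0,0],"jaw":1},{"xyz":[0,0,0.004],"rot":[0,0,0],"jaw":1},{"xyz":[0,0,0.004],"rot":[0,0,0],"jaw":1},{"xyz":[0,0,0.003],"rot":[0,0,0],"jaw":1},{"xyz":[0,0,0],"rot":[0,0,0],"jaw":1},{"xyz":[0,0,0],"rot":[0,0,0],"jaw":1}]}}

```text
t: 11.77
tcp_pos: [449.6, -145.1, 176.5]
tool_rot: [1.0, 0.002, 0.0, -0.0]
contact_force: [-2.9, 1.9, 3.6]
grip_width: 0.2
finger_force: 2.1
```

Request:
{"method": "send_rows", "body": {"moves": [{"xyz":[0,0,0.003],"rot":[0,0,0],"jaw":1},{"xyz":[0,0,0],"rot":[0,0,0],"jaw":1},{"xyz":[0,0,0],"rot":[0,0,0],"jaw":1}]}}

```text
t: 12.02
tcp_pos: [449.8, -145.2, 173.9]
tool_rot: [1.0, 0.002, 0.0, 0.0]
contact_force: [-3.8, 2.3, 6.4]
grip_width: 0.2
finger_force: 3.2
```

Request:
{"method": "send_rows", "body": {"moves": [{"xyz":[0,0,0.002],"rot":[0,0,0],"jaw":1},{"xyz":[0,0,0.002],"rot":[0,0,0],"jaw":1},{"xyz":[0,0,0.002],"rot":[0,0,0],"jaw":1},{"xyz":[0,0,0.001],"rot":[0,0,0],"jaw":1},{"xyz":[0,0,0.001],"rot":[0,0,0],"jaw":1},{"xyz":[0,0,0],"rot":[0,0,0],"jaw":1},{"xyz":[0,0,0],"rot":[0,0,0],"jaw":1},{"xyz":[0,0,0],"rot":[0,0,0],"jaw":1}]}}

```text
t: 12.68
tcp_pos: [449.8, -145.2, 166.6]
tool_rot: [1.0, 0.002, 0.001, 0.0]
contact_force: [-5.3, 1.6, 12.6]
grip_width: -0.0
finger_force: 6.2
```

```bash
python3 -c "
from h import *
s=save('scene','s4');t=save('top','t4')
a=cv2.resize(s['pixels'][120:180,310:370,::-1],None,fx=8,fy=8,interpolation=cv2.INTER_CUBIC)
cv2.imwrite('pics/z4.png',a)
print(r.get_state())"
```

```text
{'t': 12.7833, 'q': array([-3.66255329e-01, -3.15722946e-01,  1.94616147e+00,  5.00392200e-05,
        1.50981312e+00,  1.20110583e+00]), 'joint_vel': array([ 3.30574514e-04,  1.38361489e-03,  4.54458466e-04, -5.29721237e-05,
       -1.47986378e-04, -6.31347837e-04]), 'tau': array([-2.72831088e-01, -2.99248481e+01, -5.74905682e+01, -6.80912356e-02,
       -1.86021488e+00,  2.66134070e-03]), 'tcp_pos': array([ 449.82716164, -145.20939635,  166.64888651]), 'tool_rot': array([9.99998302e-01, 1.71607567e-03, 6.34601156e-04, 2.17893792e-04]), 'contact_force': array([-5.59626543,  2.78401549, 11.77384272]), 'wrist_torque': array([ 0.46926448,  0.99884959, -0.02971269]), 'finger_force': 6.2414376268861815, 'grip_width': 0.0983674874051532}
```

View pics/z4.png

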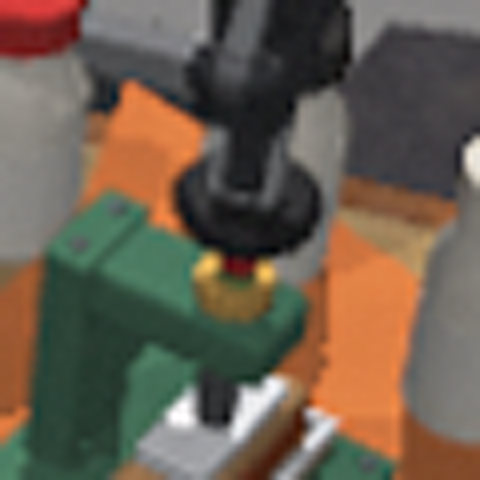

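The red band at (238,265) is still above the collar and the foot is on the block. Depth is about 15 mm. One small nudge, then finish.

Request:
{"method": "send_rows", "body": {"moves": [{"xyz":[0,0,0.0007],"rot":[0,0,0],"jaw":1},{"xyz":[0,0,0],"rot":[0,0,0],"jaw":1},{"xyz":[0,0,0],"rot":[0,0,0],"jaw":1},{"xyz":[0,0,0],"rot":[0,0,0],"jaw":1},{"xyz":[0,0,0],"rot":[0,0,0],"jaw":1},{"xyz":[0,0,0],"rot":[0,0,0],"jaw":1}]}}

```text
t: 13.28
tcp_pos: [449.8, -145.2, 166.0]
tool_rot: [1.0, 0.002, 0.001, 0.0]
contact_force: [-6.5, 2.4, 12.8]
grip_width: 0.1
finger_force: 6.5
```

```bash
python3 -c "
from h import *
s=r.get_state();print(s['tcp_pos'],s['contact_force'])
if 164<s['tcp_pos'][2]<168 and 10<s['contact_force'][2]<16: print(r.finish_job())"
```

```text
[ 449.81688641 -145.2196266   165.97118629] [-6.45994606  2.3564747  12.76643245]
the job is handed in; nothing more can be done
None
```

I wound the timer until its pointer stood in the green sector and let go of it, then pushed the press knob down about 16 mm (about 13 N) and handed the job in while still holding it there.

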